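# Flip the tall tea caddy open and bring up the tea dish

## Task

Get the tea ready for scooping, with the fingertips only: nudge up the thumb tab of the taller of the two tea caddies and flip its lid right over past upright, so that it stays open by its own weight; then push the low white dish across the counter until it stands close up against the middle of that caddy's front. Lift and carry nothing, leave the caddy where it stands, and leave the other caddy shut and everything else alone.

Things in the scene. Friction and masses are not known exactly. Their poses are not given: they have to be found in the camera images.
- tall_caddy: the taller of two heavy dark-wood tea caddies (1.3 kg, standing loose on the counter): 100 mm deep, 110 mm wide, 115 mm high without its lid. Origin: centre of its underside; its x axis points from its front to its back (hinge side, away from the robot), y to its left, z up; its front face lies at x = -50 mm. Its pale bamboo lid is 103 mm by 114 mm by 8 mm and 0.12 kg
- tall_lid (a joint): angle of that taller caddy's lid: 0 shut, growing as it opens upward and back, 1.95 at its open stop. It turns freely: let go below about 1.5 it falls shut, beyond about 1.6 it falls open
- tall_lid_hinge (a point): middle of the hinge line (along the caddy's y) of the taller caddy, at its back top edge: 50 mm behind the caddy's centre and 115 mm up
- tall_lid_tab (a point): end of the thumb tab of the taller caddy's lid, on the tab's middle line: a flat tab 46 mm wide and 5 mm thick that leaves the middle of the lid's front edge and rises at 30 degrees, its end about 25 mm in front of the caddy's front face and 18 mm above the lid's underside when shut. The space under and in front of it is free
- low_caddy: the lower of two heavy dark-wood tea caddies (1.3 kg, standing loose on the counter): 100 mm deep, 130 mm wide, 70 mm high without its lid. Origin: centre of its underside; its x axis points from its front to its back (hinge side, away from the robot), y to its left, z up; its front face lies at x = -50 mm. Its pale bamboo lid is 103 mm by 134 mm by 8 mm and 0.12 kg
- low_lid (a joint): angle of that lower caddy's lid: 0 shut, growing as it opens upward and back, 1.95 at its open stop. It turns freely: let go below about 1.5 it falls shut, beyond about 1.6 it falls open
- low_lid_hinge (a point): middle of the hinge line (along the caddy's y) of the lower caddy, at its back top edge: 50 mm behind the caddy's centre and 70 mm up
- low_lid_tab (a point): end of the thumb tab of the lower caddy's lid, on the tab's middle line: a flat tab 46 mm wide and 5 mm thick that leaves the middle of the lid's front edge and rises at 30 degrees, its end about 25 mm in front of the caddy's front face and 18 mm above the lid's underside when shut. The space under and in front of it is free
- dish: low round white porcelain dish (0.2 kg), 26 mm high, 80 mm across the rim and 70 mm across the foot, loose on the counter in front of the taller caddy, between it and the robot. Origin: centre of its underside
- middle_cup: white cup, 60 mm across and 65 mm high, standing between the two caddies; a bystander. Origin: centre of its underside
- mug: terracotta mug 80 mm across and 90 mm high, at the right; a bystander. Origin: centre of its underside
- syrup: amber bottle 64 mm across and 190 mm high, behind at the right; a bystander. Origin: centre of its underside
- jar: blue lidded jar 80 mm across and 110 mm high, behind the caddies; a bystander. Origin: centre of its underside
- scoop: bamboo scoop 160 mm long, lying flat at the left; a bystander. Origin: middle of its underside

How it is judged:
On the way, in this order (a step that is already met when the one before it is completed fails the run):
1. the taller caddy's lid has been flipped right open (value of joint tall_lid above 1.8 rad), for 0.2 s.
2. then the dish has been pushed up to the middle of that caddy's front (x of dish in the frame of tall_caddy between -0.122 and -0.05 m and y of dish in the frame of tall_caddy between -0.03 and 0.03 m), for 0.2 s.
At the end, for the whole second after the job is handed in: taller caddy's lid rests open (above 1.8 rad), the lower's is shut; the dish stands flat and still, its rim within 32 mm of the taller caddy's front face, its centre within 30 mm of the front's middle line; that caddy is within 30 mm of its start (all of step 2 and value of joint tall_lid above 1.8 rad and value of joint low_lid below 0.1 rad and height (world z) of dish below 0.006 m and angle between dish's own z axis and vertical below 0.1 rad and linear speed of dish below 0.01 m/s and distance of tall_caddy from where it was at the start of the episode below 0.03 m); the robot touches nothing.
It fails at once if the taller caddy, its lid or the dish is worked with the arm or hand instead of the fingers (contact force between the arm and tall_caddy above 4 N or contact force between the arm and dish above 4 N).
It fails at once if the dish is lifted off the counter or tipped (height (world z) of dish above 0.012 m or angle between dish's own z axis and vertical above 0.3 rad).
It fails at once if the taller caddy is lifted, tipped or shoved more than 30 mm (height (world z) of tall_caddy above 0.012 m or angle between tall_caddy's own z axis and vertical above 0.15 rad or distance of tall_caddy from where it was at the start of the episode above 0.03 m).
It fails at once if the lower caddy is opened or moved more than 25 mm (value of joint low_lid above 0.15 rad or distance of low_caddy from where it was at the start of the episode above 0.025 m).
It fails at once if another thing on the counter is moved more than 25 mm (distance of any of middle_cup, mug, syrup, jar, scoop from where it was at the start of the episode above 0.025 m).
It also fails if it takes over 48 s, if anything falls off the work surface, if the arm or the gripper's body presses on something with over 40 N, if the wrist force passes 120 N, or if a joint passes its speed limit or range.

## Robot

A 6-joint arm with a two-finger parallel gripper is mounted at the origin on the work surface. World frame = base frame: x ahead of the robot, y to its left, z up, the work surface at z = 0. Lengths are in m, angles in rad, forces in N, time in s.
With the tool pointing down it reaches from about 0.3 to 0.775 m from the base axis. Payload 14.6 kg.
Tool frame: the origin (TCP) lies on the centre line of the jaws, within the pads' length; the fingertips stand 19 mm ahead of it and the grasp point (between the pads) is the TCP; z points along the fingers, y is the direction in which the jaws open and shut (so a half turn about z gives the same grasp; the last joint's range is limited). The gripper opens to 94 mm and grips with 3 to 60 N. Pads are 16 mm wide; open, the fingers measure 119 mm over their backs; the gripper's body (75 mm by 177 mm) begins 78 mm behind the grasp point.
Start: joints at [1.247, 0.3, 1.521, -0, 1.321, -0.067], TCP at [0.14, 0.532, 0.224] pointing down, gripper open.
Joint ranges: [-3.03, 3.03], [-0.79, 2.21], [0.23, 2.52], [-1.04, 4.18], [0, 3.07], [-2.55, 2.55]. Speed limits (rad/s): [2.22, 2.22, 2.57, 3.14, 3.14, 3.14].

## Interface

Orientations are given as [roll, pitch, yaw] about the fixed x, y, z axes, in that order (R = Rz(yaw) Ry(pitch) Rx(roll)).
In Python, from station import ctrl gives the robot as it stands. The module is installed in compiled form; this text tells all that it offers.
- The arm moves only by the shell command python3 -m creep 'ROWS' [FORCE]. ROWS is a JSON object of lists of equal length, an entry for each row: "translation": the shift along the world's x, y, z in mm, a list of three; "yaw": the turn about the world's z in rad; "gripper": the closure in counts, from 0 (fully open) to 255 (shut). A call has 1 to 5 rows; each row is the pose to reach, as a shift and turn from the pose measured when the call began; what a row does not reach only later rows make up. A row lasts 1/12 s, in which the tool goes at most 41.7 mm and 7.16 degrees, less where a joint would pass 70% of its speed; a pose out of reach is approached as far as the arm can. A call with a gripper value outside its range is refused whole. The fingers move at their own pace and stop on an object; FORCE is the grip in N (left out, the last holds). Time passes only in rows, so rows that repeat a pose let the fingers close. It gives the time, the measured TCP pose, the force and the opening at its end, in the units of the state.
- ctrl.get_obs(): the state, without advancing time (a new reading comes with each control period).
- ctrl.camera(name): name is "side" or "top"; returns a dict with "pixels" (400x640x3 uint8, red, green, blue), "depth" (400x640 float32, m along the optical axis (not along the pixel's ray), 0 where there is no reading), "fx", "fy", "cx", "cy" (pixels), "dist" ([k1, k2, p1, p2, k3] as OpenCV has them; the pictures are not rectified), "R" (3x3) and "t" (3): a world point X has camera coordinates R X + t. Camera axes: x right, y down, z forward; pixel columns grow to the right and rows downward; lengths in m; the calibration is good to about 2 mm. A picture is of the moment at which its call begins.
- ctrl.hand_in(): hands the job in, once; it reports no verdict.
The state is a dict: "time_s": time; "qpos": joint angles; "joint_vel": joint speeds; "tau": joint torques, N m; "ee_pos": TCP position; "eef_rot": TCP orientation; "force": force on the tool from outside, world axes, zero at the start; "moment": the same for the moment, N m; "grip_width": finger opening in m.
Only numpy, scipy, OpenCV 4.12 (cv2) and the standard library are available. Lean on these libraries where they do the work, as an engineer would, in place of code of your own. Each camera call takes 0.05 s, during which the arm holds its last target. There are 200 camera calls.

## Working session

There is one attempt and no reset: what is moved stays moved. The work goes in short steps, Python scripts to look and compute and a shell command to move; the robot and the scene stay as the last step left them, time stands still between calls to the robot, and variables do not carry over. Pictures are saved under pics/ and viewed, about 8 in all and at most 12, crops included, and the job is handed in when it is done.

```bash
mkdir -p pics; cat > h.py <<'E'
import numpy as np,cv2
from station import ctrl
def cam(n,f=None):
    c=ctrl.camera(n)
    if f: cv2.imwrite('pics/'+f,c['pixels'][:,:,::-1])
    return c
def world(c):
    h,w=c['depth'].shape
    u,v=np.meshgrid(np.arange(w),np.arange(h))
    K=np.array([[c['fx'],0,c['cx']],[0,c['fy'],c['cy']],[0,0,1]])
    p=cv2.undistortPoints(np.stack([u,v],-1).reshape(-1,1,2).astype(np.float64),K,np.array(c['dist'])).reshape(h,w,2)
    X=np.dstack([p,np.ones((h,w))])*c['depth'][...,None]
    return (X-np.array(c['t']))@np.array(c['R'])
E
python3 - <<'E'
from h import *
a=cam('top','t1.png');b=cam('side','s1.png')
for c in(a,b):
    print(np.array(c['R']).round(2),np.array(c['t']).round(3),(-np.array(c['R']).T@c['t']).round(3))
o=ctrl.get_obs();print(o)
E
```

```text
[[-0.03 -1.   -0.01]
 [-0.98  0.03 -0.17]
 [ 0.17  0.01 -0.99]] [0.021 0.639 1.135] [ 0.435 -0.006  1.228]
[[-0.97 -0.26 -0.01]
 [-0.17  0.69 -0.7 ]
 [ 0.19 -0.67 -0.71]] [0.612 0.207 1.032] [0.431 0.709 0.891]
{'time_s': 0.1, 'qpos': array([ 1.24740719e+00,  3.00405924e-01,  1.52145656e+00, -4.02392780e-05,
        1.32068715e+00, -6.66095647e-02]), 'joint_vel': array([-7.56308145e-05, -3.18269722e-03, -2.16458763e-03,  3.18791346e-04,
       -5.81249513e-04, -2.55858807e-03]), 'tau': array([ 1.96765919e-03, -5.32641113e+01, -3.53289771e+01,  7.10595120e-02,
        2.34146143e-02, -7.12920701e-05]), 'ee_pos': array([0.13963918, 0.5317831 , 0.22397475]), 'eef_rot': array([-3.14063520e+00, -2.48058203e-05,  2.88482305e+00]), 'force': array([-0.27734845,  0.45107069, -0.11562932]), 'moment': array([-0.00949253, -0.04057543, -0.01113935]), 'grip_width': 0.09428555150540383}
```

View pics/t1.png

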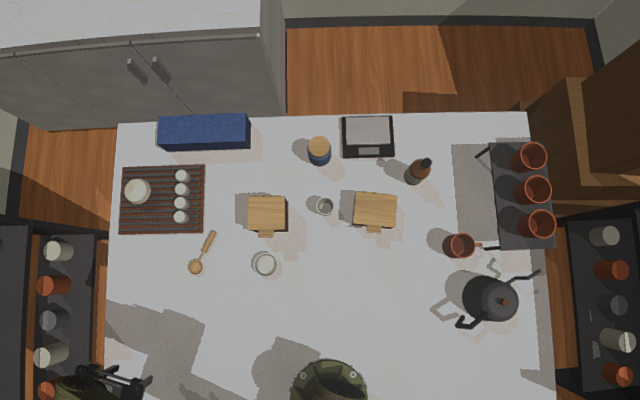

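View pics/s1.png

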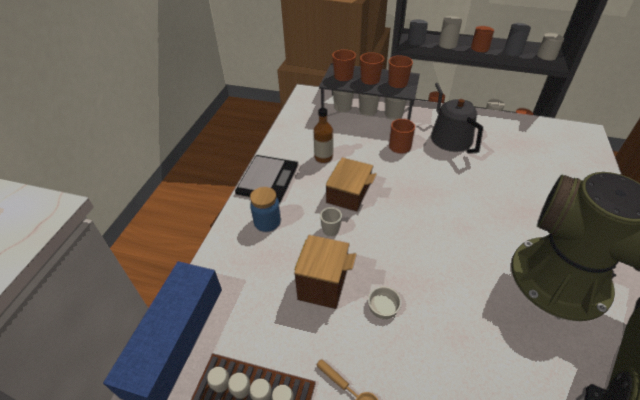

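The top view shows the taller caddy's lid at about (267,213) with its tab at (266,234). The dish is at (264,264), the low caddy at (375,210), the cup at (325,206) and the scoop at (202,255). The side view confirms that the left caddy is the tall one. Next I'll measure the lid, tab and dish.

```bash
python3 - <<'E'
from h import *
for n in('top','side'):
    c=cam(n);W=world(c);hsv=cv2.cvtColor(c['pixels'],cv2.COLOR_RGB2HSV)
    x,y,z=W[...,0],W[...,1],W[...,2]; ok=c['depth']>0
    roi=ok&(x>.35)&(x<.85)&(y>0)&(y<.32)
    m=roi&(z>.105)&(z<.16)
    P=W[m];print(n,'lid pts',len(P),P.min(0).round(3),P.max(0).round(3))
    (ctr,sz,an)=cv2.minAreaRect(P[:,:2].astype(np.float32));print(' rect all',ctr,sz,an)
    # main lid vs tab: histogram by x
    for lo in np.arange(P[:,0].min(),P[:,0].max(),.008):
        Q=P[(P[:,0]>=lo)&(P[:,0]<lo+.008)]
        if len(Q): print('  x%.3f y %.3f..%.3f z %.3f n%d'%(lo+.004,Q[:,1].min(),Q[:,1].max(),np.median(Q[:,2]),len(Q)))
    d=roi&(z>.012)&(z<.04)&(hsv[...,1]<60)&(x<.60)
    k,l,s,ce=cv2.connectedComponentsWithStats(d.astype(np.uint8))
    for i in range(1,k):
        if s[i,4]>20:
            Q=W[l==i];(q,r)=cv2.minEnclosingCircle(Q[:,:2].astype(np.float32));print(' dish?',s[i],q,r,np.median(Q[:,2]))
    # other things: height clusters
    for nm,r in(('cup',(z>.03)&(z<.09)&(x>.5)&(x<.75)&(y<.07)&(y>-.05)),('jar',(z>.06)&(x>.72)&(x<.95)&(y>-.05)&(y<.1)),('scoop',(hsv[...,1]>80)&(z<.04)&(x>.45)&(x<.68)&(y>.2)&(y<.4))):
        Q=W[ok&r]
        if len(Q):print(nm,np.percentile(Q,2,axis=0).round(3),np.percentile(Q,98,axis=0).round(3))
E
```

```text
top lid pts 1620 [0.511 0.001 0.105] [0.831 0.231 0.137]
 rect all (0.6852224469184875, 0.1251882016658783) (0.14568018913269043, 0.37221699953079224) 63.2578239440918
  x0.515 y 0.152..0.198 z 0.133 n40
  x0.523 y 0.153..0.196 z 0.129 n41
  x0.531 y 0.121..0.228 z 0.125 n39
  x0.539 y 0.118..0.231 z 0.122 n102
  x0.547 y 0.117..0.230 z 0.122 n96
  x0.555 y 0.118..0.230 z 0.123 n101
  x0.563 y 0.117..0.231 z 0.123 n101
  x0.571 y 0.117..0.230 z 0.122 n97
  x0.579 y 0.117..0.230 z 0.122 n100
  x0.587 y 0.117..0.231 z 0.122 n98
  x0.595 y 0.117..0.231 z 0.123 n102
  x0.603 y 0.117..0.231 z 0.122 n94
  x0.611 y 0.117..0.231 z 0.122 n99
  x0.619 y 0.119..0.231 z 0.122 n92
  x0.627 y 0.119..0.231 z 0.122 n99
  x0.635 y 0.119..0.231 z 0.121 n81
  x0.643 y 0.132..0.213 z 0.116 n19
  x0.763 y 0.003..0.021 z 0.109 n10
  x0.771 y 0.002..0.031 z 0.109 n20
  x0.779 y 0.002..0.037 z 0.109 n23
  x0.787 y 0.002..0.040 z 0.109 n30
  x0.795 y 0.002..0.040 z 0.108 n29
  x0.803 y 0.001..0.040 z 0.110 n31
  x0.811 y 0.001..0.040 z 0.108 n29
  x0.819 y 0.001..0.036 z 0.110 n25
  x0.827 y 0.001..0.030 z 0
[... 1076 characters left out ...]
7 z 0.110 n12
  x0.772 y 0.002..0.040 z 0.109 n26
  x0.780 y 0.001..0.043 z 0.109 n37
  x0.788 y 0.001..0.047 z 0.109 n36
  x0.796 y 0.001..0.046 z 0.109 n41
  x0.804 y 0.001..0.045 z 0.109 n38
  x0.812 y 0.002..0.044 z 0.109 n36
  x0.820 y 0.001..0.037 z 0.109 n30
  x0.828 y 0.000..0.030 z 0.109 n21
  x0.836 y 0.013..0.013 z 0.110 n1
 dish? [333 225   8   9  33] (0.5922836065292358, 0.012169416062533855) 0.012251344509422779 0.02995654321792651
 dish? [368 286  33  32 313] (0.4317537248134613, 0.19390620291233063) 0.04109260067343712 0.02345266949458673
cup [ 0.585 -0.032  0.031] [0.639 0.025 0.066]
jar [ 0.76  -0.018  0.062] [0.828 0.05  0.112]
scoop [0.487 0.228 0.001] [0.634 0.398 0.038]
```

```bash
python3 -m creep '{"translation":[[28,-27,0],[57,-54,0],[86,-82,0],[115,-109,0],[144,-136,0]],"yaw":[0.05,0.1,0.15,0.2,0.257],"gripper":[0,0,0,0,0]}' 10
python3 -m creep '{"translation":[[28,-27,0],[57,-54,0],[86,-82,0],[115,-109,0],[144,-136,0]],"yaw":[0,0,0,0,0],"gripper":[0,0,0,0,0]}'
```

```text
time_s: 0.62
ee_pos: [0.2845, 0.3943, 0.2241]
eef_rot: [-3.141, -0.0, -3.139]
force: [0.2, 0.9, -0.7]
grip_width: 0.0939
time_s: 1.03
ee_pos: [0.4296, 0.2566, 0.2242]
eef_rot: [-3.141, 0.0, -3.139]
force: [0.5, 0.5, 0.7]
grip_width: 0.094
```

```bash
python3 -m creep '{"translation":[[29,-27,0],[58,-54,0],[86,-81,0],[86,-81,-10],[86,-81,-40]],"yaw":[-0.002,-0.002,-0.002,-0.002,-0.002],"gripper":[0,0,0,0,0]}'
python3 - <<'E'
from h import *
o=ctrl.get_obs();print(o['ee_pos'])
c=cam('side','s2.png');cv2.imwrite('pics/s2c.png',cv2.resize(c['pixels'][150:350,230:480,::-1],None,fx=3,fy=3))
E
```

```text
time_s: 1.45
ee_pos: [0.5181, 0.1744, 0.1866]
eef_rot: [3.141, 0.006, 3.139]
force: [1.4, 0.3, -0.0]
grip_width: 0.0942
[0.51811969 0.17443943 0.18661674]
```

View pics/s2c.png

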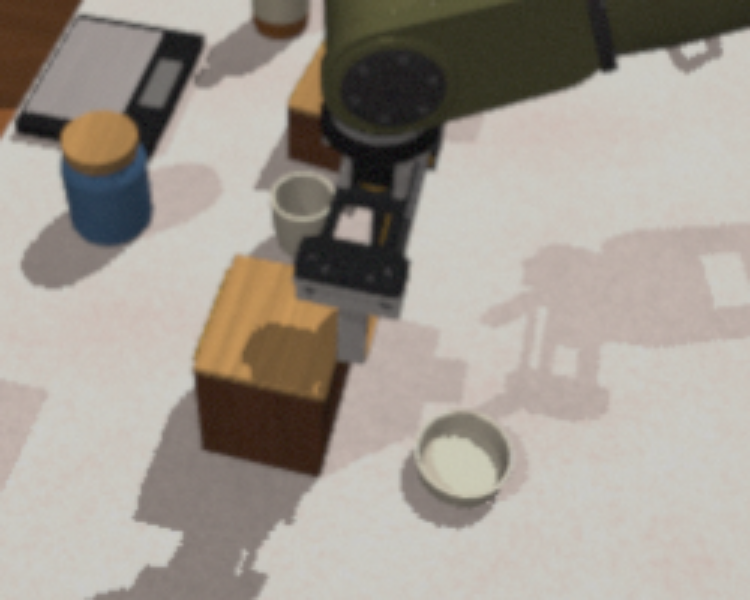

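The crop shows the fingers straddling the tab, with the near finger at about (350,330) just above it. I'll lower them and pinch the tab lightly.

```bash
python3 -m creep '{"translation":[[-2,1,-20],[-3,1,-40],[-3,1,-45],[-3,1,-45],[-3,1,-45]],"yaw":[0,0,0,0,0],"gripper":[0,0,0,60,100]}' 8
python3 -m creep '{"translation":[[0,0,0],[0,0,0],[0,0,0],[0,0,0],[0,0,0]],"yaw":[0,0,0,0,0],"gripper":[170,200,200,200,200]}' 8
```

```text
time_s: 1.92
ee_pos: [0.5119, 0.1758, 0.1346]
eef_rot: [-3.14, -0.004, 3.141]
force: [-0.3, -0.1, 0.7]
grip_width: 0.0843
time_s: 2.33
ee_pos: [0.512, 0.1758, 0.1349]
eef_rot: [-3.14, -0.004, 3.141]
force: [-0.3, -0.0, -0.3]
grip_width: 0.0507
```

```bash
python3 -m creep '{"translation":[[2,0,3],[2,0,5],[2,0,5],[2,0,5],[2,0,5]],"yaw":[0,0,0,0,0],"gripper":[118,118,160,200,200]}' 10
python3 -m creep '{"translation":[[0,0,0],[0,0,0],[0,0,0]],"yaw":[0,0,0],"gripper":[200,200,200]}' 10
```

```text
time_s: 2.75
ee_pos: [0.5143, 0.1757, 0.1404]
eef_rot: [-3.14, -0.003, 3.141]
force: [-0.7, -2.4, 5.6]
grip_width: 0.0458
time_s: 3.0
ee_pos: [0.5143, 0.1757, 0.1404]
eef_rot: [-3.14, -0.003, 3.141]
force: [-0.5, -0.0, 2.4]
grip_width: 0.0457
```

```bash
python3 -m creep '{"translation":[[2,12,0],[2,12,0]],"yaw":[0,0],"gripper":[200,200]}' --help 2>/dev/null | head -0; python3 -m creep '{"translation":[[2,0,12],[6,0,24],[10,0,36],[16,0,47],[23,0,57]],"yaw":[0,0,0,0,0],"gripper":[200,200,200,200,200]}' 10; python3 -c "
from h import *
print(ctrl.get_obs()['time_s'])
c=cam('side');cv2.imwrite('pics/s3c.png',cv2.resize(c['pixels'][150:350,230:480,::-1],None,fx=3,fy=3))"
```

```text
time_s: 3.42
ee_pos: [0.5371, 0.1756, 0.1977]
eef_rot: [-3.14, -0.004, 3.141]
force: [-0.6, -1.8, -1.2]
grip_width: 0.0455
3.4167
```

View pics/s3c.png

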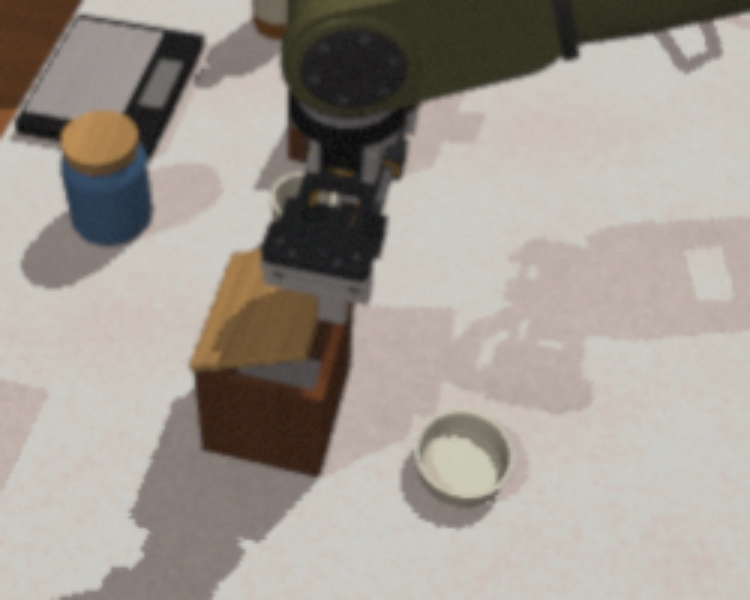

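The lid is at about 0.5 rad, held by the tab, and the caddy hasn't moved. I'll continue along the arc.

```bash
python3 -m creep '{"translation":[[8,0,10],[21,0,22],[36,0,33],[53,0,42],[70,0,47]],"yaw":[0,0,0,0,0],"gripper":[200,200,200,200,200]}' 10
python3 -m creep '{"translation":[[12,0,2],[24,0,3],[37,0,3],[49,0,2],[67,0,-2]],"yaw":[0,0,0,0,0],"gripper":[200,200,200,200,200]}' 10
python3 -c "
from h import *
c=cam('side');cv2.imwrite('pics/s4c.png',cv2.resize(c['pixels'][150:350,230:480,::-1],None,fx=3,fy=3))"
```

```text
time_s: 3.88
ee_pos: [0.6091, 0.1755, 0.2462]
eef_rot: [-3.14, -0.001, 3.141]
force: [0.3, -0.7, -7.0]
grip_width: 0.0458
time_s: 4.3
ee_pos: [0.6758, 0.1756, 0.243]
eef_rot: [-3.14, -0.004, 3.141]
force: [-3.4, 0.3, -7.3]
grip_width: 0.046
```

View pics/s4c.png

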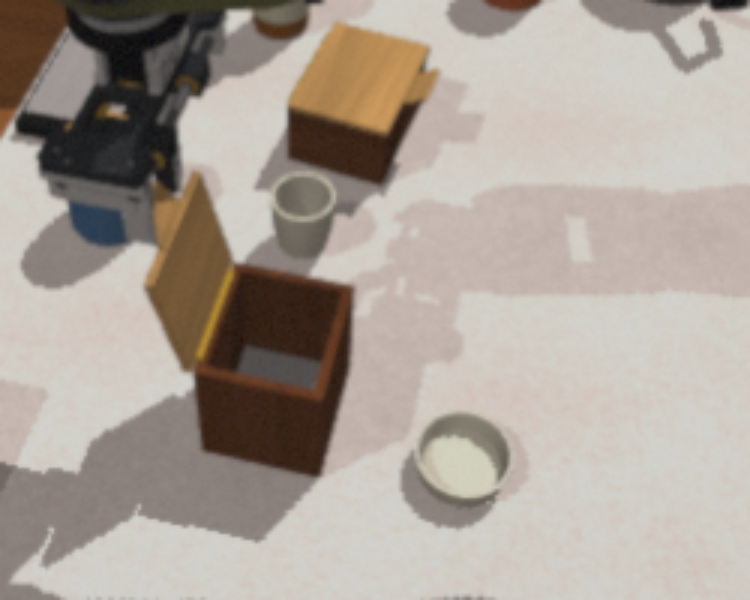

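The lid is past upright at about 1.75 rad. I'll take it a little further, release it and rise straight up.

```bash
python3 -m creep '{"translation":[[8,0,-3],[15,0,-6],[15,0,-6],[15,0,-6],[15,0,-6]],"yaw":[0,0,0,0,0],"gripper":[200,200,100,60,0]}' 10
python3 -m creep '{"translation":[[0,0,0],[0,0,0],[0,0,25],[0,0,50],[0,0,75]],"yaw":[0,0,0,0,0],"gripper":[0,0,0,0,0]}' 10
python3 -c "
from h import *
c=cam('side');cv2.imwrite('pics/s5c.png',cv2.resize(c['pixels'][150:350,230:480,::-1],None,fx=3,fy=3))"
```

```text
time_s: 4.77
ee_pos: [0.6927, 0.1754, 0.2355]
eef_rot: [-3.14, -0.004, 3.141]
force: [0.8, 1.1, 0.3]
grip_width: 0.062
time_s: 5.18
ee_pos: [0.6923, 0.1755, 0.3118]
eef_rot: [-3.14, -0.004, 3.141]
force: [0.2, -0.6, -0.3]
grip_width: 0.0932
```

View pics/s5c.png

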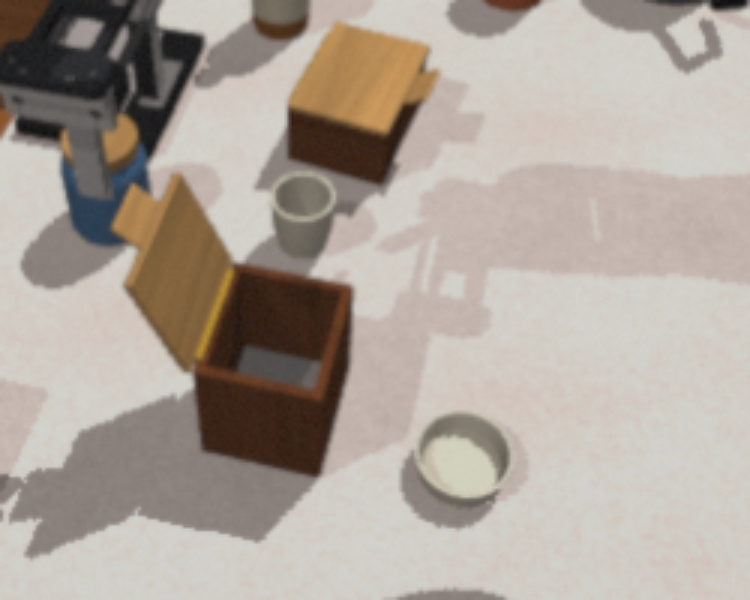

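The lid stays open by its own weight. Next I'll bring the fingers round in front of the dish, half closed so they form a cradle.

```bash
python3 -m creep '{"translation":[[-36,2,0],[-72,4,0],[-108,6,0],[-144,8,0],[-180,10,0]],"yaw":[0,0,0,0,0],"gripper":[120,120,120,120,120]}' 
python3 -m creep '{"translation":[[-36,2,0],[-72,4,-10],[-108,6,-30],[-144,8,-55],[-152,9,-90]],"yaw":[0,0,0,0,0],"gripper":[120,120,120,120,120]}'
```

```text
time_s: 5.65
ee_pos: [0.5108, 0.1854, 0.318]
eef_rot: [-3.142, 0.004, 3.141]
force: [0.8, 0.5, 0.4]
grip_width: 0.0641
time_s: 6.07
ee_pos: [0.3561, 0.1947, 0.2293]
eef_rot: [3.139, 0.009, 3.142]
force: [0.6, 0.1, 0.2]
grip_width: 0.0498
```

```bash
python3 -m creep '{"translation":[[0,0,-35],[0,0,-70],[0,0,-105],[0,0,-130],[0,0,-150]],"yaw":[0,0,0,0,0],"gripper":[120,120,120,120,120]}' 
python3 -m creep '{"translation":[[0,0,-15],[0,0,-30],[0,0,-40],[0,0,-46],[0,0,-46]],"yaw":[0,0,0,0,0],"gripper":[120,120,120,120,120]}'
python3 -c "
from h import *
c=cam('side');cv2.imwrite('pics/s6c.png',cv2.resize(c['pixels'][180:380,270:520,::-1],None,fx=3,fy=3))"
```

```text
time_s: 6.48
ee_pos: [0.3552, 0.1943, 0.0775]
eef_rot: [3.14, 0.008, -3.141]
force: [0.3, -0.3, 0.4]
grip_width: 0.0499
time_s: 6.9
ee_pos: [0.3547, 0.1941, 0.0309]
eef_rot: [3.14, 0.007, -3.141]
force: [1.1, 0.3, -0.5]
grip_width: 0.0498
```

View pics/s6c.png

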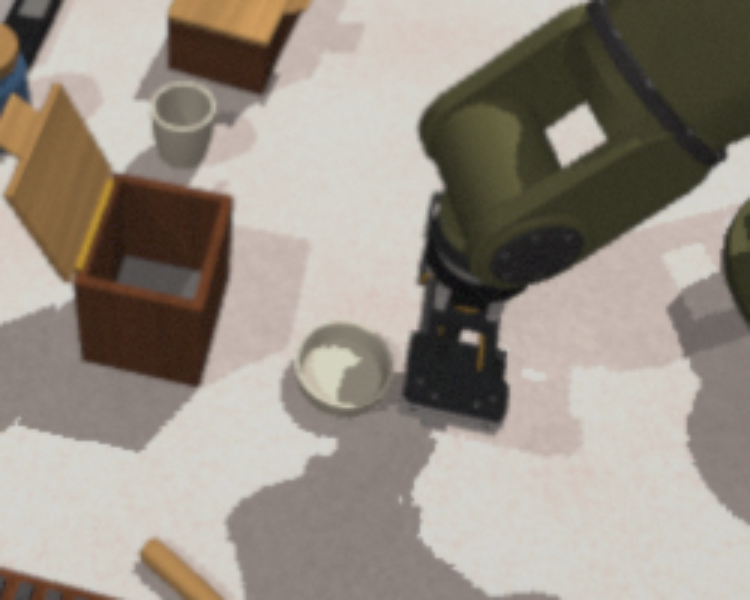

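The fingers are behind the dish, with the hand at about (455,390) and the dish at (343,367). I'll push slowly.

```bash
python3 -m creep '{"translation":[[10,0,-1],[20,0,-1],[26,0,-1],[32,0,-1],[36,0,-1]],"yaw":[0,0,0,0,0],"gripper":[120,120,120,120,120]}' 
python3 -m creep '{"translation":[[5,-2,0],[9,-3,0],[14,-5,0],[18,-6,0],[22,-8,0]],"yaw":[0,0,0,0,0],"gripper":[120,120,120,120,120]}'
python3 -m creep '{"translation":[[5,-2,0],[9,-3,0],[14,-5,0],[19,-7,0],[23,-9,0]],"yaw":[0,0,0,0,0],"gripper":[120,120,120,120,120]}'
cat > d.py <<'E'
from h import *
for n in('top','side'):
    c=cam(n);W=world(c);hsv=cv2.cvtColor(c['pixels'],cv2.COLOR_RGB2HSV)
    x,y,z=W[...,0],W[...,1],W[...,2]
    d=(c['depth']>0)&(z>.016)&(z<.032)&(hsv[...,1]<60)&(x<.53)&(x>.4)&(y>.1)&(y<.28)
    Q=W[d];print(n,len(Q),Q.min(0),Q.max(0),cv2.minEnclosingCircle(Q[:,:2].astype(np.float32)))
    m=(c['depth']>0)&(z>.108)&(z<.119)&(x>.5)&(x<.66)&(y>.09)&(y<.25);Q=W[m];print(' box',len(Q),Q.min(0),Q.max(0))
cv2.imwrite('pics/%s.png'%__import__('sys').argv[1],cv2.resize(c['pixels'][180:380,270:520,::-1],None,fx=3,fy=3))
E
python3 d.py s7c
```

```text
time_s: 7.37
ee_pos: [0.392, 0.1942, 0.0308]
eef_rot: [3.14, 0.008, 3.141]
force: [-2.0, -1.1, 0.1]
grip_width: 0.0496
time_s: 7.78
ee_pos: [0.4144, 0.1861, 0.0307]
eef_rot: [3.14, 0.008, 3.141]
force: [-0.1, 0.6, -0.7]
grip_width: 0.0496
time_s: 8.2
ee_pos: [0.438, 0.1769, 0.0307]
eef_rot: [3.14, 0.008, 3.141]
force: [-1.0, 0.9, 0.3]
grip_width: 0.0498
top 56 [0.47176616 0.13856089 0.01635816] [0.51505813 0.21127059 0.03088144] ((0.48242324590682983, 0.17510002851486206), 0.03780787065625191)
 box 382 [0.53779503 0.11976118 0.10806876] [0.64201407 0.23232794 0.11899147]
side 177 [0.43290361 0.13837484 0.01605222] [0.51620239 0.21665355 0.03156824] ((0.46974658966064453, 0.18195413053035736), 0.048768047243356705)
 box 641 [0.53847956 0.11915694 0.10810924] [0.64536487 0.23255897 0.11890477]
```

View pics/s7c.png

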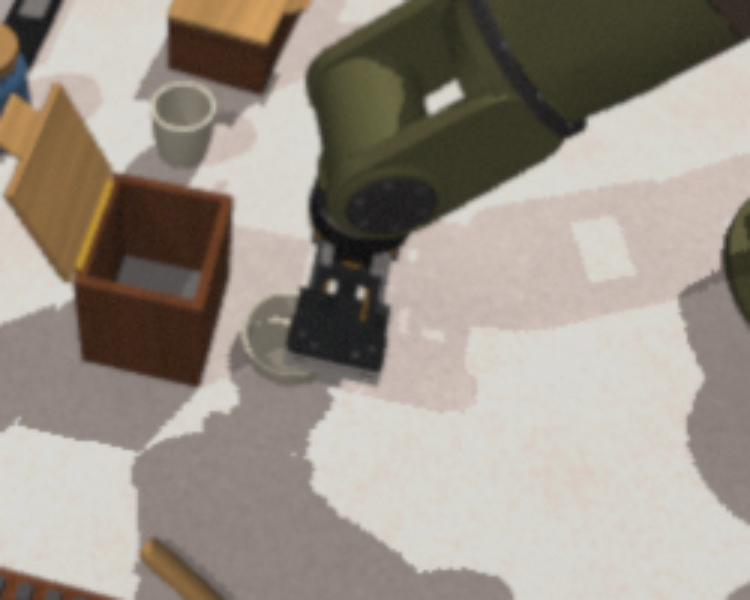

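The rim's far edge is at x≈0.515 and the caddy front at ≈0.538, so the gap is about 22 mm. I'll push 11 mm more, then back straight off and rise.

```bash
python3 -m creep '{"translation":[[3,0,0],[6,0,0],[9,0,0],[11,0,0],[11,0,0]],"yaw":[0,0,0,0,0],"gripper":[120,120,120,120,120]}' 
python3 -m creep '{"translation":[[-5,0,0],[-20,0,0],[-45,0,0],[-70,0,0],[-80,0,20]],"yaw":[0,0,0,0,0],"gripper":[120,120,120,120,120]}'
python3 -m creep '{"translation":[[0,0,30],[0,0,65],[0,0,100],[0,0,135],[0,0,140]],"yaw":[0,0,0,0,0],"gripper":[120,120,120,120,120]}'
python3 -m creep '{"translation":[[0,0,0],[0,0,0],[0,0,0],[0,0,0],[0,0,0]],"yaw":[0,0,0,0,0],"gripper":[120,120,120,120,120]}'
python3 d.py s8c
```

```text
time_s: 8.72
ee_pos: [0.4494, 0.1769, 0.0308]
eef_rot: [3.14, 0.009, 3.141]
force: [-0.9, 0.1, -0.7]
grip_width: 0.0496
time_s: 9.13
ee_pos: [0.3651, 0.176, 0.0483]
eef_rot: [-3.142, 0.003, 3.141]
force: [0.4, -0.2, 1.6]
grip_width: 0.0498
time_s: 9.55
ee_pos: [0.3664, 0.1767, 0.1936]
eef_rot: [3.139, 0.011, 3.141]
force: [0.9, -0.3, 0.4]
grip_width: 0.0496
time_s: 9.97
ee_pos: [0.366, 0.1765, 0.1925]
eef_rot: [3.14, 0.009, 3.141]
force: [0.2, 0.4, 0.4]
grip_width: 0.0497
top 124 [0.44977697 0.13832894 0.01659386] [0.52535569 0.21511836 0.03056276] ((0.4873092770576477, 0.17662477493286133), 0.03969629853963852)
 box 379 [0.53780834 0.11989899 0.108366  ] [0.6414588  0.23176818 0.11899356]
side 260 [0.45112262 0.13762316 0.01609637] [0.52732719 0.21756237 0.02926297] ((0.48829084634780884, 0.1774604469537735), 0.04021167382597923)
 box 633 [0.53864797 0.12018478 0.10801478] [0.64530253 0.23243486 0.11898472]
```

View pics/s8c.png

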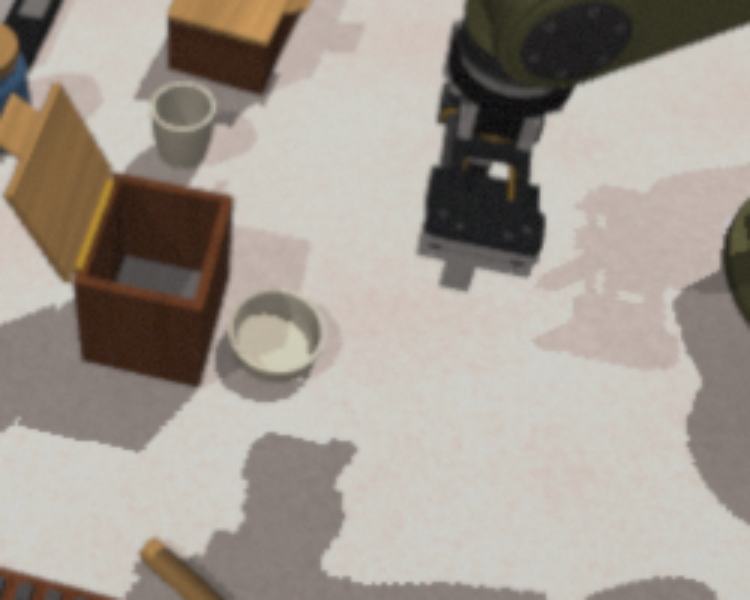

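The dish is at (0.488, 0.177), the gap to the caddy is about 11 mm, the lid is open and the robot is clear, so I'm handing in.

```bash
python3 -c "
from station import ctrl
print(ctrl.hand_in())"
```

```text
the job is handed in; nothing more can be done
None
```

I opened the taller caddy's lid and pushed the dish up to the middle of its front, then handed the job in at about 10 s. No verdict was reported.

- **Lid:** I pinched the thumb tab lightly between the fingertips, swung the lid past upright and let go. It stayed open by its own weight. I judged this from the pictures and did not measure the final angle.
- **Dish:** I pushed it with the half-open fingers, then backed straight off and up. Its centre is about 0.10 m in front of the caddy's centre and within about 3 mm of the front's middle line. The rim is about 11 mm from the caddy's front face. The two cameras agree to about 1 mm.
- **Caddy:** Compared with the first measurement, it shows no visible movement.
- **Other things:** The low caddy is still shut, and nothing else in the last picture looks disturbed. I did not re-measure them. The robot was touching nothing at the end.

One slip: I typed a stray, malformed move call (with `--help`) while starting to lift the lid. The clock shows it was not executed.

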